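# Clear the reset well of the batch counter and press its sunken key

### The job

The counter box's reset key sits sunken at the bottom of the oblong well in its top channel, and a tape roll has been left lying over the well. Push the roll along the channel, sliding it and never lifting it, until it lies flat on the box right clear of the well; then reach a closed fingertip into the well, press the reset key fully down, and let it come back up. Do not press the raised round key on the front ledge, and leave the bottle, plug gauge and loupe where they stand.

Things in the scene. Friction and masses are not known exactly. Their poses are not given: they have to be found in the camera images.
- counter_box: grey counter box with dark steel deck, fixed to the bench mat, 134 (x) x 210 (y) x 58 mm, yaw -0.5 to 0.35 rad; origin: centre of its underside, z up. Rear part: channel along y with flat deck at z = 50, x = -22 to 62 (mm), between fences 8 mm higher; open at the -y end (y = -105), end stop 8 mm high with its face at y = 100. Front part, x below -27: ledge 40 mm high with a display and the count key
- well_mouth (a point): centre of the well's mouth, at deck height, on the channel's centre line (x = 20, y = -50 mm in the box's frame). The well is a straight-sided oblong hole, 50 mm along the box's y and 38 mm along its x, 36 mm deep, the reset key standing in its middle
- reset_key (a joint): travel of the sunken reset key in m: 0 = up, 0.005 = fully down; springs back; needs 1.2 N to start and about 4.2 N to be fully down
- reset_key_top (a point): centre of the flat top of the reset key, a white round key of 18 mm diameter; when up it lies 18 mm below the well's mouth (32 mm above the box underside); pressed straight down
- parking (a point): point on the deck at the closed end of the channel, on its centre line, 105 mm from the well_mouth in the box's +y direction; the roll's centre can come no nearer than 10 mm to it, where the roll touches the stop
- tape_roll: loose white tape roll lying flat on the deck over the well, outside diameter 70 mm, hole 28 mm, 15 mm high, about 40 g; origin at the centre of its underside, z along its axis
- count_key (a joint): travel of the raised round key on the front ledge in m: 0 = up, 0.005 = down; springs back; not to be pressed
- count_key_top (a point): centre of the top of the raised count key, 20 mm diameter, standing 8 mm above the ledge (48 mm above the box underside)
- oil_bottle: bystander: small bottle standing behind the box, 34 mm diameter, 82 mm high, origin at the centre of its underside
- plug_gauge: bystander: plug gauge lying behind the box, 17 x 70 x 17 mm, origin at the centre of its underside
- eye_loupe: bystander: black round loupe standing in front of the box, 49 mm diameter, 30 mm high, origin at the centre of its underside
There are look-alikes about, which are no part of the job. Several things have the shape of the tape_roll; the one meant has the colours described above.

How it is judged:
On the way, in this order (a step that is already met when the one before it is completed fails the run):
1. the roll lies flat on the deck, clear of the well (y of tape_roll in the frame of counter_box between 0.012 and 0.072 m and z of tape_roll in the frame of counter_box between 0.046 and 0.056 m and angle between tape_roll's own z axis and vertical below 0.1 rad), for 0.2 s.
2. the reset key is pressed fully down by the fingers while the roll stays clear (all of step 1 and value of joint reset_key above 0.004 m and contact force between the fingers and reset_key above 0.5 N), for 0.1 s.
At the end, for the whole second after the job is handed in: The roll rests flat on the deck, its centre at least 62 mm along the channel from the well's centre; the reset key, once pressed at least 4 mm for 0.1 s, is up again (within 1 mm); the count key is up; bottle, gauge and loupe are within 20 mm of their starts (all of step 1 and value of joint each of reset_key, count_key below 0.001 m and linear speed of tape_roll below 0.02 m/s and distance of each of oil_bottle, plug_gauge, eye_loupe from where it was at the start of the episode below 0.02 m); the robot touches nothing.
It fails at once if the tape roll is lifted more than 8 mm off the deck (z of tape_roll in the frame of counter_box above 0.058 m).
It fails at once if the raised count key is pressed (value of joint count_key above 0.002 m).
It fails at once if the oil bottle is moved more than 20 mm (distance of oil_bottle from where it was at the start of the episode above 0.02 m).
It fails at once if the plug gauge is moved more than 20 mm (distance of plug_gauge from where it was at the start of the episode above 0.02 m).
It fails at once if the loupe is moved more than 20 mm (distance of eye_loupe from where it was at the start of the episode above 0.02 m).
It also fails if it takes over 38 s, if anything falls off the work surface, if the arm or the gripper's body presses on something with over 40 N, if the wrist force passes 120 N, or if a joint passes its speed limit or range.

### The arm

A 7-joint arm with a two-finger parallel gripper is mounted at the origin on a cart in front of the work surface, level with it; the furniture and walls round the work are solid. World frame = base frame: x ahead of the robot, y to its left, z up, the work surface at z = 0. Lengths are in m, angles in rad, forces in N, time in s.
With the tool pointing down it reaches from about 0.425 to 0.925 m from the base axis. Payload 6.8 kg.
Tool frame: the origin (TCP) lies on the centre line of the jaws, within the pads' length; the fingertips stand 8 mm ahead of it and the grasp point (between the pads) lies 11 mm behind it (bot.tips_ahead is the distance from the TCP to the fingertips, in m); z points along the fingers, y is the line along which they close (so a half turn about z gives the same grasp; the last joint's range is limited). The gripper opens to 85 mm and grips with 20 to 120 N. Pads are 22 mm wide; open, the fingers measure 114 mm over their backs; the gripper's body (76 mm by 85 mm) begins 54 mm behind the grasp point. The pads swing forward as they close: fully open they stand 13 mm farther back than shut.
Start: joints at [-1.341, 0.477, 0.022, 1.555, -0.011, 1.109, -0.083], TCP at [0.224, 0.637, 0.239] pointing down, gripper open.
Joint ranges: [-2.96, 2.96], [-0.34, 2.1], [-1.41, 1.46], [0.24, 2.44], [-1.37, 4.51], [0.17, 1.92], [-2.96, 2.96]. Speed limits (rad/s): [2.39, 2.39, 3.14, 3.14, 3.14, 3.14, 3.14].

### API

Orientations are given as a unit quaternion [w, x, y, z].
In Python, from station import bot gives the robot as it stands.
- The arm moves only by the tool send_rows, never from a script. Its argument "deltas" is text: rows parted by semicolons, each of 4 numbers parted by spaces: the shift along the tool's x, y, z in m, then the turn about the tool's z in degrees. In form: x y z spin; .... A call has 1 to 5 rows; each row is the pose to reach, as a shift and turn from the pose commanded when the call began, along the tool's axes at that moment; what a row does not reach only later rows make up. A row lasts 1/10 s, in which the tool goes at most 50 mm and 8.59 degrees, less where a joint would pass 70% of its speed; a pose out of reach is approached as far as the arm can. A call with a gripper value outside its range is refused whole. "claw" is the opening, from 0 (shut) to 1 (fully open), set as the call begins (left out, the last holds). The fingers move at their own pace and stop on an object; "force" is the grip in N (left out, the last holds). Time passes only in rows, so rows that repeat a pose let the fingers close. It gives the time, the measured TCP pose, the force, the opening and the grip force at its end, in the units of the state.
- bot.get_obs(): the state, without advancing time (a new reading comes with each control period).
- bot.read_camera(name): name is "scene" or "side" or "wrist"; returns a dict with "img" (420x560x3 uint8, red, green, blue), "depth" (420x560 float32, m along the optical axis (not along the pixel's ray), 0 where there is no reading), "fx", "fy", "cx", "cy" (pixels), "camera_from_world" (4x4, takes a point from world to camera coordinates). Camera axes: x right, y up, looking along -z (the intrinsics and any distortion apply to the point x, -y, -z); pixel columns grow to the right and rows downward; lengths in m; the calibration is good to about 2 mm. A picture is of the moment at which its call begins.
- bot.hand_in(): hands the job in; it is judged then, once.
Trained networks look in a picture, given as the dict that the camera call returned (one of the last four; its "shot" number tells which), for a name from the list of things; names that differ only in an ending like _2 or _b are one class to them, and where a whole thing is asked for, a point or a joint stands for the part that bears it (a point fixed in the world has none). Each returns a list of dicts, best first, with "confidence" (0 to 1); they miss things now and then, are a little off and sometimes report something else, mostly with a low value. They report only what shows in the picture. A call takes as long as a camera call. They do not tell look-alikes from the thing itself.
- bot.masks_of(picture, query): "mask" (420x560 bool, what is visible of it).
- bot.landmark_of(picture, query): "xyz" ([x, y, z] in m, in world coordinates, good to about 4 mm: a listed point, or the origin of a listed thing).
The state is a dict: "t": time; "q": joint angles; "joint_vel": joint speeds; "joint_torque": joint torques, N m; "eef_pos": TCP position; "tool_rot": TCP orientation; "contact_force": force on the tool from outside, world axes, zero at the start; "torque": the same for the moment, N m; "gripper_width": opening from 0.0 (shut) to 1.0 (fully open); "grasp_force": force on a finger pad.
Only numpy, scipy, OpenCV 4.12 (cv2) and the standard library are available. Lean on these libraries where they do the work, as an engineer would, in place of code of your own. Each camera call takes 0.05 s, during which the arm holds its last target. There are 200 camera calls.

## Working session

There is one attempt and no reset: what is moved stays moved. The work goes in short steps, Python scripts to look and compute and a tool call to move; the robot and the scene stay as the last step left them, time stands still between calls to the robot, and variables do not carry over. Pictures are saved under pics/ and viewed, at most 10 in all, crops included, and the job is handed in when it is done.

Besides the shell and the picture viewer there is one more tool, called after ">>>" as name(argument=value, ...) on one line, values as JSON. send_rows: Moves the arm, as the interface text tells. Its arguments: {"type":"object","properties":{"deltas":{"type":"string"},"claw":{"type":"number"},"force":{"type":"number"}},"required":["deltas"]}

```bash
mkdir -p pics
cat > h.py <<'E'
from station import bot
import numpy as np, cv2
def save(p,n): cv2.imwrite('pics/'+n,cv2.cvtColor(p['img'],cv2.COLOR_RGB2BGR))
def world(p,u,v,d=None):
    d=p['depth'][int(v),int(u)] if d is None else d
    c=np.array([(u-p['cx'])/p['fx']*d,-(v-p['cy'])/p['fy']*d,-d,1])
    return (np.linalg.inv(p['camera_from_world'])@c)[:3]
def pix(p,X):
    c=p['camera_from_world']@np.append(X,1); return (p['cx']+p['fx']*c[0]/-c[2], p['cy']-p['fy']*c[1]/-c[2])
E
python3 - <<'E'
from h import *
np.set_printoptions(precision=4,suppress=True)
ims=[]
for c in ['scene','side']:
    p=bot.read_camera(c); ims.append(p['img'])
    for q in ['counter_box','well_mouth','reset_key_top','parking','tape_roll','count_key_top','oil_bottle','plug_gauge','eye_loupe']:
        for r in bot.landmark_of(p,q)[:4]:
            print(c,q,round(r['confidence'],2),np.array(r['xyz']),np.round(pix(p,np.array(r['xyz']))))
    save(p,c+'0.png')
o=bot.get_obs();print(o)
E
```

```text
scene counter_box 0.61 [ 0.4701 -0.2184  0.0009] [282. 283.]
scene well_mouth 0.89 [ 0.477  -0.2688  0.0526] [309. 277.]
scene parking 0.93 [ 0.5106 -0.1763  0.0562] [277. 239.]
scene tape_roll 0.95 [ 0.6639 -0.0289  0.003 ] [263. 181.]
scene tape_roll 0.82 [ 0.4737 -0.277   0.0539] [312. 280.]
scene tape_roll 0.73 [ 0.7022  0.0712 -0.0028] [238. 156.]
scene tape_roll 0.57 [0.7963 0.0051 0.0033] [285. 145.]
scene oil_bottle 0.95 [ 0.5944 -0.2059  0.0024] [314. 237.]
scene plug_gauge 0.78 [ 0.5632 -0.3009  0.005 ] [348. 270.]
scene eye_loupe 0.77 [ 0.3692 -0.1968  0.0037] [238. 314.]
side counter_box 0.91 [ 0.4695 -0.2209  0.0028] [230. 312.]
side counter_box 0.73 [ 0.4723 -0.2768  0.0549] [237. 314.]
side well_mouth 0.73 [ 0.4718 -0.2753  0.0558] [236. 313.]
side reset_key_top 0.49 [ 0.4065 -0.2574  0.0478] [189. 317.]
side parking 0.88 [ 0.5093 -0.1697  0.0501] [247. 264.]
side tape_roll 0.97 [ 0.6645 -0.023   0.0045] [311. 219.]
side tape_roll 0.94 [ 0.479  -0.2735  0.0522] [241. 313.]
side tape_roll 0.81 [ 0.6984  0.0761 -0.0028] [312. 193.]
side tape_roll 0.74 [ 0.7926  0.011  -0.0029] [365. 203.]
side count_key_top 0.44 [ 0.409  -0.2565  0.0478] [190. 316.]
side oil_bottle 0.62 [ 0.5967 -0.2064 -0.0015] [306. 293.]
side plug_gauge 0.78 [ 0.5634 -0.3069  0.0021] [304. 342.]
side plug_gauge 0.25 [ 0.3728 -0.1993  0.0032] [166. 314.]
{'t': 1.0, 'q': array([-1.3411,  0.477 ,  0.0224,  1.5554, -0.0115,  1.1093, -0.0831]), 'joint_vel': array([-0.0004,  0.0004,  0.0007,  0.0006,  0.0003, -0.0001,  0.0004]), 'joint_torque': array([  0.0002, -59.6328,   1.6061, -28.1551,   0.0123,   0.0016,
         0.    ]), 'eef_pos': array([0.2237, 0.6369, 0.2393]), 'tool_rot': array([-0.    ,  0.1681,  0.9858,  0.    ]), 'contact_force': array([ 0.2617,  0.5859, -0.9148]), 'torque': array([0.0208, 0.0037, 0.0445]), 'grasp_force': 0.0, 'gripper_width': 0.9985177331525102}
```

View pics/scene0.png

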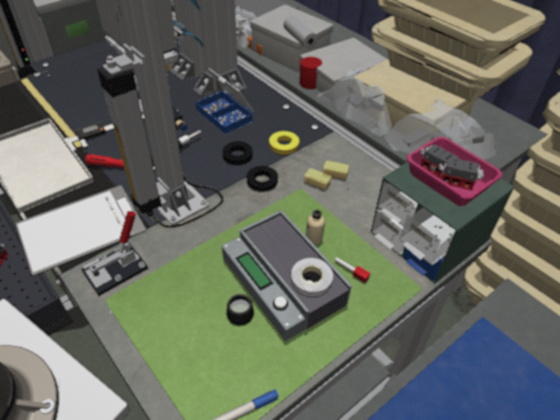

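View pics/side0.png

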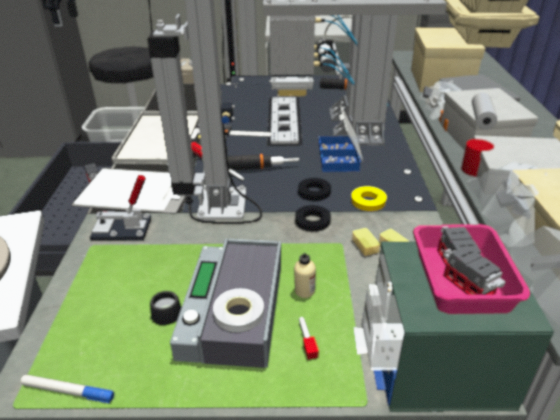

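```bash
cat > m.py <<'E'
from h import *
np.set_printoptions(precision=4,suppress=True)
H=np.zeros((650,500),np.float32); P=[]
for c in ['scene','side']:
    p=bot.read_camera(c); d=p['depth']; v,u=np.mgrid[:420,:560]
    X=np.stack([(u-p['cx'])/p['fx']*d,-(v-p['cy'])/p['fy']*d,-d,np.ones_like(d)],-1)@np.linalg.inv(p['camera_from_world']).T
    X=X[...,:3]; m=(d>0); 
    A=X[m]; i=((0.8-A[:,1])/.002).astype(int); j=(A[:,0]/.002).astype(int); ok=(i>=0)&(i<650)&(j>=0)&(j<500)
    np.maximum.at(H,(i[ok],j[ok]),A[ok,2])
    b=A[(abs(A[:,0]-.475)<.13)&(abs(A[:,1]+.225)<.13)&(A[:,2]>.03)&(A[:,2]<.075)]
    for _ in range(2):
        r=cv2.minAreaRect(b[:,:2].astype(np.float32)); 
        b=b[np.linalg.norm(b[:,:2]-r[0],axis=1)<.128]
    print(c,'box>30mm',len(b),r)
    # white roll
    ms=[x for x in bot.masks_of(p,'tape_roll')]
    for x in ms:
        k=x['mask']&m; print(c,'roll',round(x['confidence'],2),np.median(X[k],0),np.percentile(X[k],[5,95],0).ravel(),p['img'][k].mean(0))
    dk=A[(abs(A[:,0]-.5)<.012)&(abs(A[:,1]+.19)<.012)]; print('deck z',np.median(dk[:,2]),len(dk))
    n=A[(A[:,2]>.1)]
    print(c,'near high pts', [ (a,b2,round(float(h),2)) for a in np.arange(.2,.9,.1).round(1) for b2 in np.arange(-.4,.7,.1).round(1) for s in [n[(abs(n[:,0]-a-.05)<.05)&(abs(n[:,1]-b2-.05)<.05)]] if len(s)>15 for h in [s[:,2].max()]])
cv2.imwrite('pics/h.png',cv2.applyColorMap(np.clip(H/.5*255,0,255).astype(np.uint8)[:600],cv2.COLORMAP_JET))
p=bot.read_camera('wrist');save(p,'w0.png')
E
python3 m.py
```

```text
scene box>30mm 8914 ((0.47076764702796936, -0.21749252080917358), (0.2116394340991974, 0.23920337855815887), 69.82717895507812)
scene roll 0.8 [ 0.4694 -0.2759  0.0676] [ 0.4416 -0.3061  0.0576  0.5011 -0.2475  0.0697] [169.5419 168.1645 165.6305]
scene roll 0.73 [0.7919 0.0047 0.0145] [ 0.7626 -0.0254  0.001   0.8228  0.0316  0.0178] [157.3986 151.5362  60.9221]
scene roll 0.67 [ 0.6624 -0.0286  0.0149] [ 0.6325 -0.0586  0.0031  0.6925  0.0009  0.0175] [29.6486 29.1526 29.2146]
scene roll 0.55 [0.6967 0.0681 0.0148] [0.6673 0.0387 0.0034 0.7282 0.0976 0.0178] [20.8634 21.2186 22.7213]
deck z 0.0530926187142256 142
scene near high pts [(np.float64(0.3), np.float64(-0.0), 0.12), (np.float64(0.4), np.float64(-0.0), 0.44), (np.float64(0.4), np.float64(0.1), 0.43), (np.float64(0.5), np.float64(-0.0), 0.44), (np.float64(0.6), np.float64(-0.4), 0.19), (np.float64(0.6), np.float64(-0.3), 0.15), (np.float64(0.6), np.float64(0.3), 0.31), (np.float64(0.6), np.float64(0.4), 0.28), (np.float64(0.7), np.float64(-0.4), 0.2), (np.float64(0.7), np.float64(0.1), 0.11), (np.float64(0.7), np.float64(0.
[... 977 characters left out ...]
 np.float64(-0.0), 0.4), (np.float64(0.5), np.float64(-0.0), 0.4), (np.float64(0.6), np.float64(-0.4), 0.19), (np.float64(0.6), np.float64(-0.3), 0.15), (np.float64(0.6), np.float64(0.3), 0.33), (np.float64(0.7), np.float64(-0.4), 0.2), (np.float64(0.7), np.float64(-0.3), 0.15), (np.float64(0.7), np.float64(0.1), 0.11), (np.float64(0.7), np.float64(0.2), 0.33), (np.float64(0.7), np.float64(0.3), 0.33), (np.float64(0.8), np.float64(-0.4), 0.19), (np.float64(0.8), np.float64(0.1), 0.11), (np.float64(0.8), np.float64(0.2), 0.33), (np.float64(0.8), np.float64(0.3), 0.33), (np.float64(0.8), np.float64(0.4), 0.27), (np.float64(0.8), np.float64(0.5), 0.16), (np.float64(0.8), np.float64(0.6), 0.15)]
```

View pics/h.png

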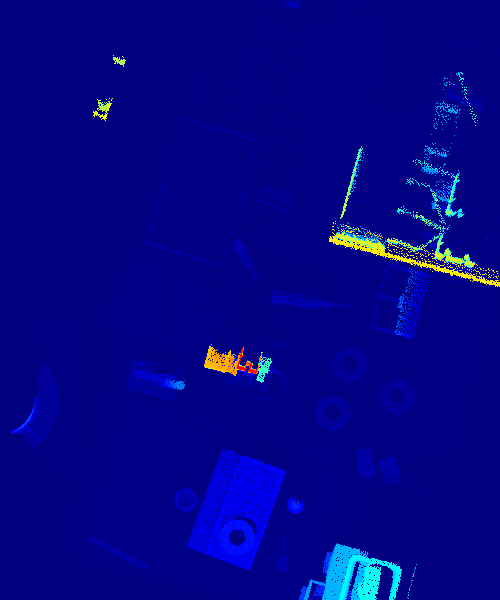

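>>> send_rows(deltas="0 0 -0.05 0; 0 0 -0.1 0; 0 0 -0.15 0; 0 0 -0.2 0; 0 0 -0.25 0", claw=0)

```text
t: 1.75
eef_pos: [0.2237, 0.6364, 0.4917]
tool_rot: [0.0, 0.168, 0.986, 0.0]
contact_force: [0.7, 1.2, -0.2]
gripper_width: 0.143
grasp_force: 0.0
```

```bash
cat > s.py <<'E'
from h import *
import sys
from scipy.spatial.transform import Rotation as Ro
np.set_printoptions(precision=4,suppress=True)
o=bot.get_obs();w,x,y,z=o['tool_rot'];R=Ro.from_quat([x,y,z,w]).as_matrix()
print('t',o['t'],'q',o['q'],'pos',o['eef_pos'],'F',o['contact_force'],'y azim deg',np.degrees(np.arctan2(R[1,1],R[0,1])),'grip',o['gripper_width'])
if len(sys.argv)>3:
    g=np.array([float(a) for a in sys.argv[1:4]]); print('tool delta',R.T@(g-o['eef_pos']))
E
python3 - <<'E'
exec(open('s.py').read())
p=bot.read_camera('wrist');save(p,'w1.png')
C=np.linalg.inv(p['camera_from_world']);print(C,p['fx'])
for c in ['scene','side']:
    p=bot.read_camera(c); print(c,pix(p,[.224,.637,.24]),pix(p,[0,0,0]),pix(p,[.47,.07,0]),pix(p,[.47,.07,.5]),np.linalg.inv(p['camera_from_world'])[:3,3])
E
```

```text
t 1.75 q [-1.3555  0.376   0.0471  1.1546 -0.0173  1.6108 -0.0796] pos [0.2237 0.6364 0.4917] F [ 0.691  1.177 -0.204] y azim deg 70.6382488200866 grip 0.14268395356829597
[[ 0.3326 -0.9018 -0.2759  0.1535]
 [ 0.9431  0.3181  0.0972  0.6622]
 [ 0.0001 -0.2925  0.9563  0.6258]
 [ 0.      0.      0.      1.    ]] 317.46019906230055
scene (np.float64(-156.55505996921335), np.float64(73.09008823246583)) (np.float64(-23.78308581878349), np.float64(420.98879255785585)) (np.float64(167.95877563381188), np.float64(214.0495018195348)) (np.float64(116.40390420208274), np.float64(-40.60877618332151)) [ 0.02   -0.5167  0.7552]
side (np.float64(67.21213035840296), np.float64(23.72062044377202)) (np.float64(-63.84532423078258), np.float64(275.5262722505205)) (np.float64(204.65221730788767), np.float64(210.411796744678)) (np.float64(171.10459210308144), np.float64(-74.80570778761896)) [ 0.4089 -0.7733  0.5785]
```

View pics/w1.png

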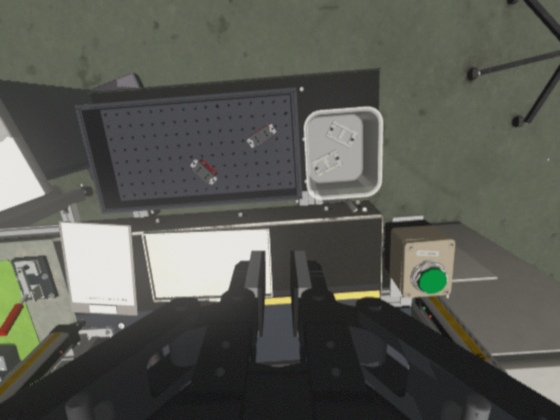

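Run:
```python
from h import *
p=bot.read_camera('wrist')
for u,v in [(20,385),(40,360),(60,340),(5,400),(70,340),(440,320),(465,345),(420,305),(35,275),(95,260),(90,325),(15,370),(75,210),(40,220),(10,200),(10,235),(200,270)]:
    print(u,v,p['depth'][v,u],np.round(world(p,u,v),3),p['img'][v,u])
```

```text
20 385 0.5395422 [0.429 0.105 0.197] [55 55 50]
40 360 0.5866866 [0.424 0.106 0.146] [79 79 73]
60 340 0.6373541 [0.425 0.108 0.093] [82 81 76]
5 400 0.5076648 [0.427 0.107 0.229] [69 69 64]
70 340 0.6657007 [0.444 0.104 0.069] [48 49 43]
440 320 0.6440177 [0.647 0.843 0.081] [78 76 73]
465 345 0.57554907 [0.651 0.852 0.153] [80 67 31]
420 305 0.7326041 [ 0.669  0.835 -0.004] [38 79 37]
35 275 0.68499714 [0.301 0.061 0.011] [103 103 101]
95 260 0.683734 [0.314 0.194 0.004] [232 231 228]
90 325 0.7358329 [0.458 0.099 0.   ] [85 87 88]
15 370 0.5590377 [0.413 0.085 0.173] [89 75 40]
75 210 1.4912705 [ 0.261 -0.372 -0.802] [109 110  99]
40 220 1.502307 [ 0.249 -0.551 -0.801] [106 108  97]
10 200 0.64696497 [0.138 0.095 0.001] [231 229 227]
10 235 0.8475989 [ 0.217 -0.11  -0.167] [147 145 142]
200 270 0.69540215 [0.413 0.396 0.002] [232 231 227]
```

>>> send_rows(deltas="-0.043 -0.02 -0.008 0; -0.086 -0.04 -0.016 0; -0.13 -0.06 -0.024 0; -0.172 -0.08 -0.032 0; -0.215 -0.1 -0.04 0")

```text
t: 2.45
eef_pos: [0.3942, 0.4695, 0.5278]
tool_rot: [-0.001, 0.168, 0.986, -0.001]
contact_force: [1.0, 0.9, -0.1]
gripper_width: -0.004
grasp_force: 0.0
```

```bash
python3 s.py
python3 - <<'E'
from h import *
p=bot.read_camera('wrist');save(p,'w2.png')
d=p['depth'];v,u=np.mgrid[:420,:560]
X=(np.stack([(u-p['cx'])/p['fx']*d,-(v-p['cy'])/p['fy']*d,-d,np.ones_like(d)],-1)@np.linalg.inv(p['camera_from_world']).T)[...,:3][d>0]
for a in np.arange(.2,1,.1):
  for b in np.arange(-.3,.9,.1):
    s=X[(abs(X[:,0]-a)<.05)&(abs(X[:,1]-b)<.05)]
    if len(s)>10 and s[:,2].max()>.15: print(round(a,1),round(b,1),s[:,2].max().round(2),end='; ')
E
```

```text
t 2.45 q [-1.0757  0.2584  0.1391  1.2411 -0.0356  1.6475  0.2895] pos [0.3942 0.4695 0.5278] F [ 0.982   0.8805 -0.0837] y azim deg 70.65687509452277 grip -0.004253816962242046
0.4 0.1 0.34; 0.4 0.4 0.61; 0.4 0.5 0.62; 0.5 0.1 0.39; 0.6 0.8 0.21; 0.7 0.4 0.26; 0.7 0.8 0.22; 0.8 0.8 0.19;
```

View pics/w2.png

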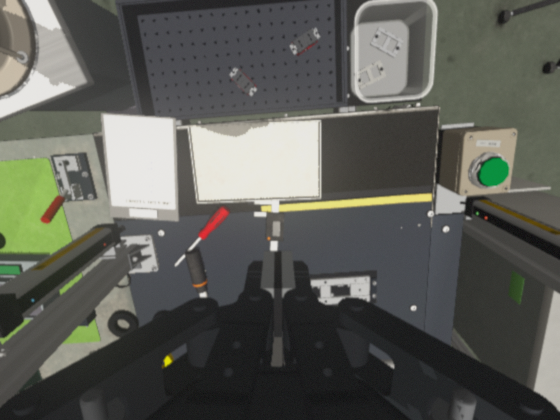

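>>> send_rows(deltas="-0.005 -0.041 0 0; -0.01 -0.082 0 0; -0.014 -0.123 0 0; -0.018 -0.164 0 0; -0.022 -0.205 0 0")

```text
t: 3.0
eef_pos: [0.3453, 0.2688, 0.5275]
tool_rot: [-0.001, 0.168, 0.986, -0.001]
contact_force: [0.0, -0.5, 1.1]
gripper_width: -0.002
grasp_force: 0.0
```

>>> send_rows(deltas="-0.005 -0.04 0 0; -0.01 -0.08 0 0; -0.014 -0.12 0 0")

```text
t: 3.3
eef_pos: [0.3188, 0.1509, 0.5277]
tool_rot: [-0.001, 0.168, 0.986, -0.001]
contact_force: [0.1, -0.1, 0.8]
gripper_width: 0.003
grasp_force: 0.0
```

```bash
python3 s.py .32 -.15 .53
python3 - <<'E'
from h import *
p=bot.read_camera('wrist')
d=p['depth'];v,u=np.mgrid[:420,:560]
X=(np.stack([(u-p['cx'])/p['fx']*d,-(v-p['cy'])/p['fy']*d,-d,np.ones_like(d)],-1)@np.linalg.inv(p['camera_from_world']).T)[...,:3][d>0]
for a in np.arange(.1,1,.05):
  for b in np.arange(-.3,.9,.05):
    s=X[(abs(X[:,0]-a)<.025)&(abs(X[:,1]-b)<.025)]
    if len(s)>10 and s[:,2].max()>.1: print(round(a,2),round(b,2),s[:,2].max().round(2),end='; ')
E
```

```text
t 3.3 q [-0.9364 -0.2625  0.2299  1.7455  0.0594  1.6545  0.5237] pos [0.3188 0.1509 0.5277] F [ 0.1028 -0.1002  0.8478] y azim deg 70.64686672772403 grip 0.0028653575958050696
tool delta [-0.1009 -0.2835 -0.0017]
0.1 -0.0 0.32; 0.1 0.05 0.29; 0.3 0.1 0.61; 0.3 0.15 0.62; 0.3 0.2 0.62; 0.35 -0.0 0.12; 0.35 0.05 0.12; 0.35 0.15 0.58; 0.35 0.2 0.61; 0.4 0.05 0.35; 0.4 0.1 0.35; 0.45 0.1 0.21; 0.5 0.1 0.4; 0.65 0.35 0.32; 0.65 0.4 0.32; 0.7 0.3 0.25; 0.7 0.35 0.32; 0.7 0.4 0.33; 0.7 0.45 0.31; 0.7 0.5 0.25; 0.75 0.3 0.15; 0.75 0.4 0.33; 0.75 0.45 0.12; 0.75 0.5 0.15; 0.8 0.2 0.1; 0.8 0.25 0.1;
```

>>> send_rows(deltas="-0.0144 -0.0405 0 0; -0.0288 -0.081 0 0; -0.0432 -0.1215 0 0; -0.0576 -0.162 0 0; -0.072 -0.2025 0 0")

```text
t: 3.85
eef_pos: [0.3199, -0.0617, 0.5281]
tool_rot: [-0.001, 0.167, 0.986, -0.0]
contact_force: [1.7, 0.2, 0.1]
gripper_width: 0.001
grasp_force: 0.0
```

```bash
python3 s.py .42 -.30 .40
```

```text
t 3.85 q [-0.3691 -0.3241  0.2441  1.7821  0.0779  1.6761  1.106 ] pos [ 0.3199 -0.0617  0.5281] F [1.7255 0.203  0.1119] y azim deg 70.77368602446421 grip 0.0011071082572071407
tool delta [-0.1731 -0.1919  0.1281]
```

>>> send_rows(deltas="-0.03 -0.034 0 0; -0.062 -0.068 0 0; -0.095 -0.105 0.03 0; -0.13 -0.145 0.06 0; -0.163 -0.182 0.09 0")

```text
t: 4.35
eef_pos: [0.4052, -0.2666, 0.4512]
tool_rot: [-0.0, 0.168, 0.986, 0.0]
contact_force: [1.3, 0.5, 0.4]
gripper_width: 0.001
grasp_force: 0.0
```

```bash
python3 s.py .448 -.334 .15;  cat > l.py <<'E'
from h import *
np.set_printoptions(precision=4,suppress=True)
p=bot.read_camera('wrist');save(p,'w%d.png'%p['shot']); print(p['shot'])
for q in ['counter_box','well_mouth','reset_key_top','parking','tape_roll','count_key_top','oil_bottle','plug_gauge','eye_loupe']:
    for r in bot.landmark_of(p,q)[:2]: print(q,round(r['confidence'],2),np.array(r['xyz']),np.round(pix(p,np.array(r['xyz']))))
d=p['depth'];v,u=np.mgrid[:420,:560]
X=(np.stack([(u-p['cx'])/p['fx']*d,-(v-p['cy'])/p['fy']*d,-d,np.ones_like(d)],-1)@np.linalg.inv(p['camera_from_world']).T)[...,:3]
for r in bot.masks_of(p,'tape_roll')[:2]:
    k=r['mask']&(d>0)&(X[...,2]>.06)
    if k.sum()>50: print('roll circle',cv2.minEnclosingCircle(X[k][:,:2].astype(np.float32)),np.median(X[k],0))
k=(X[...,2]>.03)&(X[...,2]<.075)&(d>0)&(np.hypot(X[...,0]-.47,X[...,1]+.217)<.128)
print('rect',cv2.minAreaRect(X[k][:,:2].astype(np.float32)),k.sum())
c=np.array([.470,-.2165]);a=-.352;B=np.array([[np.cos(a),np.sin(a)],[-np.sin(a),np.cos(a)]])
L=(X[...,:2]-c)@B.T
def zz(x0,x1,y0,y1):
    k=(d>0)&(L[...,0]>x0)&(L[...,0]<x1)&(L[...,1]>y0)&(L[...,1]<y1); return np.median(X[k][:,2]).round(4) if k.sum() else None, k.sum()
print('deck',zz(0,.04,.03,.07),zz(0,.04,.06,.09),'ledge',zz(-.06,-.035,-.09,-.08),'mat',zz(-.16,-.12,0,.1))
E
python3 l.py; ls pics
```

```text
t 4.35 q [-0.2721 -0.0195  0.7283  1.7087  0.0132  1.4481  1.6878] pos [ 0.4052 -0.2666  0.4512] F [1.3308 0.5199 0.4224] y azim deg 70.6614228327652 grip 0.0009129308794198577
tool delta [-0.0629 -0.0494  0.3012]
12
counter_box 0.88 [ 0.4691 -0.2146  0.0054] [315. 177.]
well_mouth 0.67 [ 0.47   -0.2709  0.0514] [287. 194.]
reset_key_top 0.43 [ 0.4762 -0.2733  0.0335] [287. 195.]
parking 0.72 [ 0.5114 -0.1695  0.0532] [350. 197.]
tape_roll 0.87 [ 0.6643 -0.0233  0.0031] [437. 237.]
tape_roll 0.73 [ 0.7972  0.0095 -0.0002] [464. 287.]
count_key_top 0.47 [ 0.4086 -0.2569  0.0469] [283. 157.]
oil_bottle 0.84 [ 0.5921 -0.2098 -0.0014] [336. 233.]
oil_bottle 0.36 [ 0.472  -0.2133  0.0045] [316. 178.]
plug_gauge 0.7 [ 0.5627 -0.3072 -0.0015] [284. 236.]
eye_loupe 0.61 [ 0.3714 -0.2024  0.0019] [305. 124.]
roll circle ((0.4734609127044678, -0.2740945518016815), 0.03498786315321922) [ 0.4718 -0.2732  0.0665]
rect ((0.4680473208427429, -0.21296387910842896), (0.24097196757793427, 0.20620374381542206), 48.65423583984375) 9877
deck (np.float64(0.0515), np.int64(520)) (np.float64(0.0515), np.int64(385)) ledge (np.float64(0.495), np.int64(1312)) mat (np.float64(0.0016), np.int64(1388))
h.png
scene0.png
side0.png
w0.png
w1.png
w12.png
w2.png
```

View pics/w12.png

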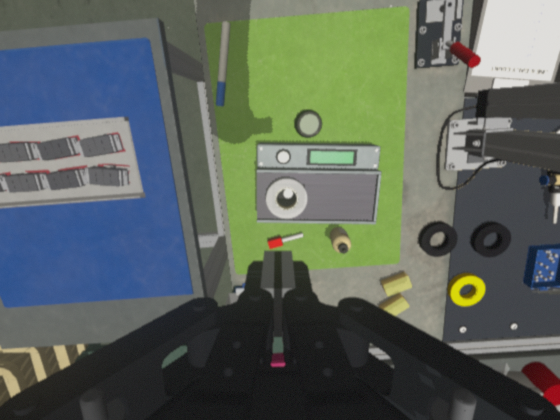

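Run:
```python
from h import *
exec(open('l.py').read().split('k=(X')[0].split("for q in")[0])
d=p['depth'];v,u=np.mgrid[:420,:560]
X=(np.stack([(u-p['cx'])/p['fx']*d,-(v-p['cy'])/p['fy']*d,-d,np.ones_like(d)],-1)@np.linalg.inv(p['camera_from_world']).T)[...,:3]
k=((X[...,2]>.03)&(X[...,2]<.075)&(d>0)&(np.hypot(X[...,0]-.47,X[...,1]+.217)<.135)).astype(np.uint8)
n,lab,st,ce=cv2.connectedComponentsWithStats(cv2.morphologyEx(k,cv2.MORPH_OPEN,np.ones((5,5))))
i=1+np.argmax(st[1:,4]); A=X[lab==i][:,:2].astype(np.float32)
G=np.zeros((300,300),np.uint8); ij=((A-[.32,-.37])*1000).astype(int); G[ij[:,1],ij[:,0]]=255
G=cv2.morphologyEx(cv2.morphologyEx(G,cv2.MORPH_CLOSE,np.ones((5,5))),cv2.MORPH_OPEN,np.ones((9,9)))
c=max(cv2.findContours(G,cv2.RETR_EXTERNAL,cv2.CHAIN_APPROX_NONE)[0],key=cv2.contourArea)
r=cv2.minAreaRect(c);print(np.array(r[0])/1000+[.32,-.37],r[1],r[2],cv2.contourArea(c))
```

```text
13
[ 0.4714 -0.2169] (209.5598907470703, 134.70289611816406) 69.88740539550781 26943.0
```

>>> send_rows(deltas="-0.015 -0.012 0.03 0; -0.03 -0.024 0.07 0; -0.045 -0.036 0.115 0; -0.06 -0.048 0.16 0; -0.064 -0.05 0.205 -0.8")

```text
t: 5.45
eef_pos: [0.4499, -0.3351, 0.2467]
tool_rot: [0.001, 0.161, 0.987, -0.001]
contact_force: [0.7, 0.3, -0.1]
gripper_width: -0.0
grasp_force: 0.0
```

```bash
python3 s.py .4496 -.3346 .063
```

```text
t 5.45 q [-0.0709  0.3443  0.761   1.8629 -0.2726  1.0392  2.0471] pos [ 0.4499 -0.3351  0.2467] F [ 0.6946  0.2969 -0.1395] y azim deg 71.43916295261535 grip -0.00047979156674739253
tool delta [0.0008 0.0006 0.1837]
```

>>> send_rows(deltas="0.001 0 0.045 1.5; 0.001 0 0.09 1.5; 0.001 0 0.13 1.5; 0.001 0 0.165 1.5; 0.001 0 0.184 1.5")

```text
t: 5.95
eef_pos: [0.4472, -0.332, 0.0613]
tool_rot: [-0.002, 0.174, 0.985, 0.001]
contact_force: [-0.2, 0.2, 0.4]
gripper_width: -0.001
grasp_force: 0.0
```

```bash
python3 s.py .4496 -.3346 .063
python3 - <<'E'
from h import *
p=bot.read_camera('side')
cv2.imwrite('pics/c1.png',cv2.resize(cv2.cvtColor(p['img'],cv2.COLOR_RGB2BGR)[210:390,130:370],None,fx=3,fy=3,interpolation=2))
E
```

```text
t 5.95 q [ 0.0841  0.5966  0.585   2.003  -0.5078  0.6924  2.2128] pos [ 0.4472 -0.332   0.0613] F [-0.2157  0.2312  0.3984] y azim deg 69.9938882770055 grip -0.0005139387956502927
tool delta [-0.0031 -0.0016 -0.0017]
```

View pics/c1.png

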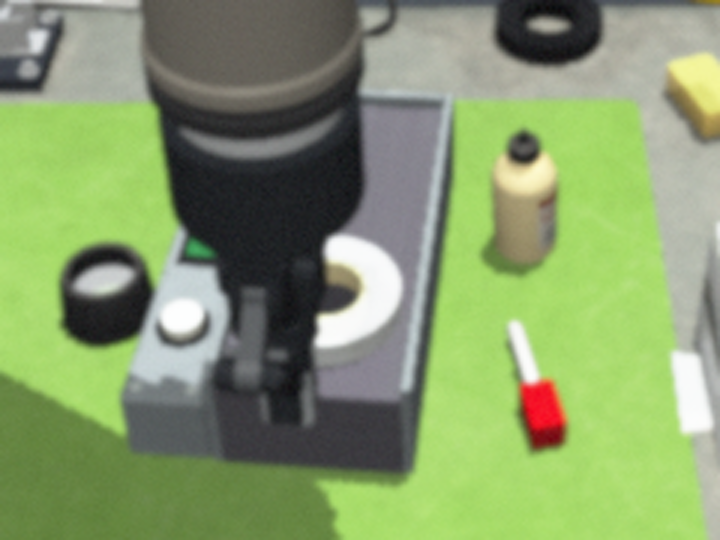

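Run:
```python
from h import *
p=bot.read_camera('side')
e=bot.get_obs()['eef_pos']
f=lambda X:np.round((np.array(pix(p,X))-[130,210])*3)
print('tip',f(e-[0,0,.008]),f(e+[0,0,.02]))
c=np.array([.4714,-.2169]);a=-.351;ex=np.array([np.cos(a),np.sin(a)]);ey=np.array([-np.sin(a),np.cos(a)])
for x,y,z in [(67,-105,58),(-67,-105,40),(-27,-105,40),(20,-105,50),(67,105,58),(62,100,50)]: print(x,y,z,f(np.append(c+ex*x/1e3+ey*y/1e3,z/1e3)))
```

```text
tip [287. 416.] [282. 372.]
67 -105 58 [404. 396.]
-67 -105 40 [111. 404.]
-27 -105 40 [198. 410.]
20 -105 50 [300. 402.]
67 105 58 [448.  98.]
62 100 50 [439. 115.]
```

>>> send_rows(deltas="-0.005 0 -0.002 0; -0.006 0.012 -0.002 0; -0.006 0.024 -0.002 0; -0.006 0.037 -0.002 0; -0.006 0.05 -0.002 0")

```text
t: 6.55
eef_pos: [0.4719, -0.288, 0.0671]
tool_rot: [0.001, 0.174, 0.985, -0.001]
contact_force: [-0.6, -3.9, 5.9]
gripper_width: -0.001
grasp_force: 2.7
```

>>> send_rows(deltas="0 0.012 0 0; 0 0.024 0 0; 0 0.036 0 0; 0 0.046 0 0; 0 0.052 0 0")

```text
t: 7.05
eef_pos: [0.4898, -0.2399, 0.0673]
tool_rot: [0.001, 0.174, 0.985, -0.001]
contact_force: [-1.7, -5.3, 7.1]
gripper_width: 0.002
grasp_force: 4.1
```

```bash
python3 s.py
python3 - <<'E'
from h import *
p=bot.read_camera('side')
cv2.imwrite('pics/c2.png',cv2.resize(cv2.cvtColor(p['img'],cv2.COLOR_RGB2BGR)[210:390,130:370],None,fx=3,fy=3,interpolation=2))
for r in bot.landmark_of(p,'tape_roll'):
    L=np.array(r['xyz'])[:2]-[.4714,-.2169];print(r['confidence'],r['xyz'],L@[.939,-.344],L@[.344,.939])
E
```

```text
t 7.05 q [-0.121   0.5722  0.6032  2.0337 -0.5072  0.6818  2.0314] pos [ 0.4898 -0.2399  0.0673] F [-1.7441 -5.2581  7.072 ] y azim deg 69.96371812679276 grip 0.0015448684365507858
0.92 [0.7912, 0.0107, -0.0004] 0.22199780000000002 0.3237276
0.84 [0.6993, 0.0738, 0.0002] 0.11399730000000002 0.35136490000000004
0.74 [0.5063, -0.1925, 0.0508] 0.024377499999999983 0.034917199999999995
0.69 [0.666, -0.0229, 0.0026] 0.11599340000000005 0.2491084
```

View pics/c2.png

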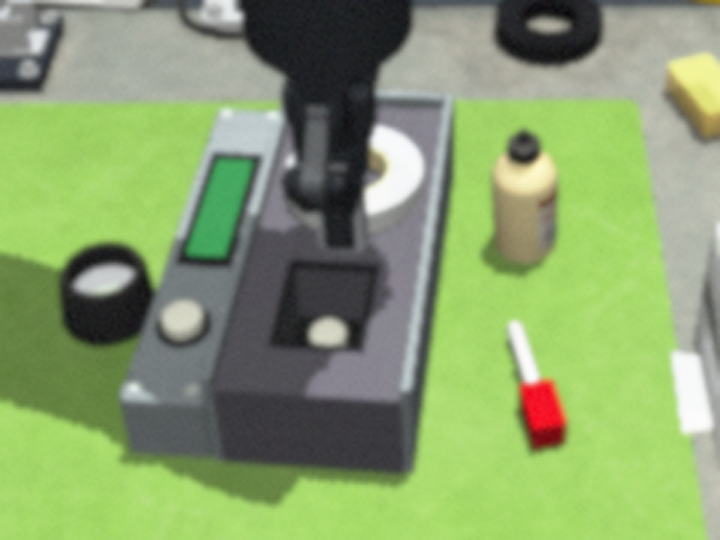

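>>> send_rows(deltas="0 -0.008 0 0; 0 -0.012 -0.02 0; 0 -0.035 -0.06 0; 0 -0.1 -0.1 0; 0 -0.14 -0.13 0")

```text
t: 7.65
eef_pos: [0.4477, -0.3505, 0.1818]
tool_rot: [-0.0, 0.173, 0.985, 0.001]
contact_force: [0.2, -0.2, -0.4]
gripper_width: -0.001
grasp_force: 0.0
```

```bash
python3 s.py
cat > k.py <<'E'
from h import *
np.set_printoptions(precision=4,suppress=True)
for c in ['scene','side','wrist']:
    p=bot.read_camera(c)
    for q in ['reset_key_top','well_mouth','tape_roll']:
        for r in bot.landmark_of(p,q)[:3]: 
            x=np.array(r['xyz']); L=x[:2]-[.4714,-.2169]
            if x[2]>.02: print(c,q,round(r['confidence'],2),x,'box',L@[.939,-.344],L@[.344,.939],np.round(pix(p,x)))
    # white blob on predicted key
    u,v=np.round(pix(p,[.473,-.2708,.032])).astype(int); w=p['img'][v-16:v+16,u-16:u+16].min(2); 
    n,lab,st,ce=cv2.connectedComponentsWithStats((w>130).astype(np.uint8))
    for i in range(1,n):
        if st[i,4]>15:
            uu,vv=ce[i]+[u-16,v-16]; C=np.linalg.inv(p['camera_from_world']); a=C[:3,3]; b=world(p,uu,vv,1.)-a; x=a+b*(.032-a[2])/b[2]
            L=x[:2]-[.4714,-.2169]; print(c,'key ray',st[i,4],x,'box',L@[.939,-.344],L@[.344,.939],'depth pt',world(p,uu,vv))
E
python3 k.py
```

```text
t 7.65 q [-0.0012  0.4462  0.7294  1.9066 -0.3687  0.9274  2.129 ] pos [ 0.4477 -0.3505  0.1818] F [ 0.2447 -0.1798 -0.3882] y azim deg 70.09399781326715 grip -0.0009595897531343929
scene reset_key_top 0.62 [ 0.4723 -0.2681  0.033 ] box 0.01845790000000001 -0.04776719999999999 [307. 285.]
scene well_mouth 0.77 [ 0.4773 -0.2677  0.0532] box 0.02301530000000001 -0.04567159999999998 [309. 276.]
scene tape_roll 0.74 [ 0.5061 -0.1948  0.0554] box 0.024980900000000007 0.03268870000000001 [284. 245.]
scene key ray 87 [ 0.4757 -0.2699  0.032 ] box 0.022283895607403015 -0.0482389186018883 depth pt [ 0.475  -0.2702  0.0331]
scene key ray 41 [ 0.4425 -0.266   0.032 ] box -0.010273102474309723 -0.05607656606131705 depth pt [ 0.4271 -0.2751  0.0583]
side reset_key_top 0.57 [ 0.4736 -0.2702  0.0318] box 0.020401000000000027 -0.04929189999999997 [238. 322.]
side well_mouth 0.84 [ 0.4728 -0.2741  0.0558] box 0.02099140000000001 -0.05322919999999999 [237. 312.]
side key ray 122 [ 0.4759 -0.2676  0.032 ] box 0.021665471547454455 -0.046067415024563234 depth pt [ 0.4754 -0.2713  0.036 ]
side key ray 288 [ 0.4671 -0.2897  0.032 ] box 0.021035086291264583 -0.06978828004131615 depth pt [ 0.4648 -0.3092  0.054 ]
wrist reset_key_top 0.58 [ 0.4739 -0.2711  0.0349] box 0.0209923 -0.050033799999999996 [366. 194.]
wrist well_mouth 0.79 [ 0.4741 -0.2705  0.0518] box 0.020973700000000036 -0.04940159999999999 [372. 199.]
wrist tape_roll 0.81 [ 0.5061 -0.1934  0.0546] box 0.0244993 0.03400330000000002 [471. 204.]
wrist key ray 300 [ 0.4745 -0.2703  0.032 ] box 0.021298861148754192 -0.04904040286691091 depth pt [ 0.4738 -0.2707  0.0342]
```

```bash
python3 s.py .4745 -.270 .085
```

```text
t 8.25 q [-0.0017  0.4483  0.7286  1.9076 -0.3697  0.9246  2.1272] pos [ 0.4482 -0.3501  0.1804] F [ 0.267   0.0314 -0.7714] y azim deg 70.01468205043592 grip -1.849538254942273e-05
tool delta [0.0026 0.0843 0.0955]
```

>>> send_rows(deltas="0.0005 0.025 0.015 0; 0.0015 0.055 0.03 0; 0.0025 0.084 0.05 0; 0.0025 0.084 0.075 0; 0.0025 0.084 0.0955 0")

```text
t: 8.75
eef_pos: [0.475, -0.2693, 0.0842]
tool_rot: [-0.0, 0.173, 0.985, 0.0]
contact_force: [-0.4, 0.3, 0.8]
gripper_width: 0.0
grasp_force: 0.0
```

```bash
python3 s.py .4745 -.270 .045;python3 - <<'E'
from h import *
p=bot.read_camera('side')
cv2.imwrite('pics/c3.png',cv2.resize(cv2.cvtColor(p['img'],cv2.COLOR_RGB2BGR)[230:370,150:330],None,fx=4,fy=4,interpolation=2))
E
```

```text
t 8.75 q [-0.076   0.5487  0.6248  2.0222 -0.4821  0.7194  2.0748] pos [ 0.475  -0.2693  0.0842] F [-0.4227  0.2937  0.7874] y azim deg 70.12568457659738 grip 0.0002373219607287086
tool delta [ 0.0002 -0.0008  0.0392]
```

View pics/c3.png

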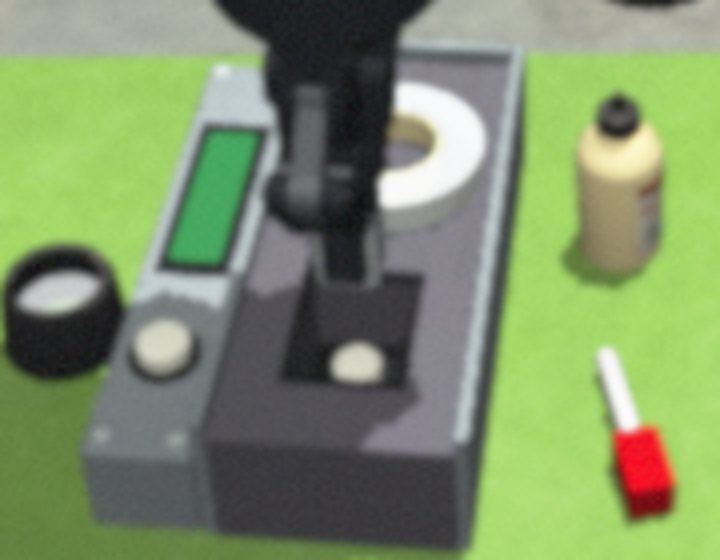

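>>> send_rows(deltas="0 0 0.008 0; 0 0 0.016 0; 0 0 0.024 0; 0 0 0.032 0; 0 0 0.04 0")

```text
t: 9.3
eef_pos: [0.4747, -0.2714, 0.0452]
tool_rot: [0.0, 0.174, 0.985, -0.0]
contact_force: [0.6, -0.5, -0.4]
gripper_width: -0.0
grasp_force: 0.0
```

>>> send_rows(deltas="0 0 0.002 0; 0 0 0.004 0; 0 0 0.006 0; 0 0 0.008 0; 0 0 0.009 0")

```text
t: 9.8
eef_pos: [0.4743, -0.2712, 0.0371]
tool_rot: [-0.0, 0.174, 0.985, 0.0]
contact_force: [-6.3, 3.8, 20.1]
gripper_width: -0.001
grasp_force: 9.7
```

>>> send_rows(deltas="0 0 0.0005 0; 0 0 0.001 0; 0 0 0.001 0")

```text
t: 10.1
eef_pos: [0.4743, -0.2712, 0.037]
tool_rot: [0.0, 0.174, 0.985, 0.001]
contact_force: [-6.6, 4.5, 21.6]
gripper_width: -0.002
grasp_force: 10.7
```

```bash
python3 s.py;python3 - <<'E'
from h import *
p=bot.read_camera('side')
cv2.imwrite('pics/c4.png',cv2.resize(cv2.cvtColor(p['img'],cv2.COLOR_RGB2BGR)[250:350,180:290],None,fx=6,fy=6,interpolation=2))
E
```

```text
t 10.1 q [-0.018   0.6207  0.5563  2.0376 -0.5495  0.6324  2.1294] pos [ 0.4743 -0.2712  0.037 ] F [-6.6309  4.5124 21.5753] y azim deg 69.91355270069195 grip -0.002239774180274651
```

View pics/c4.png

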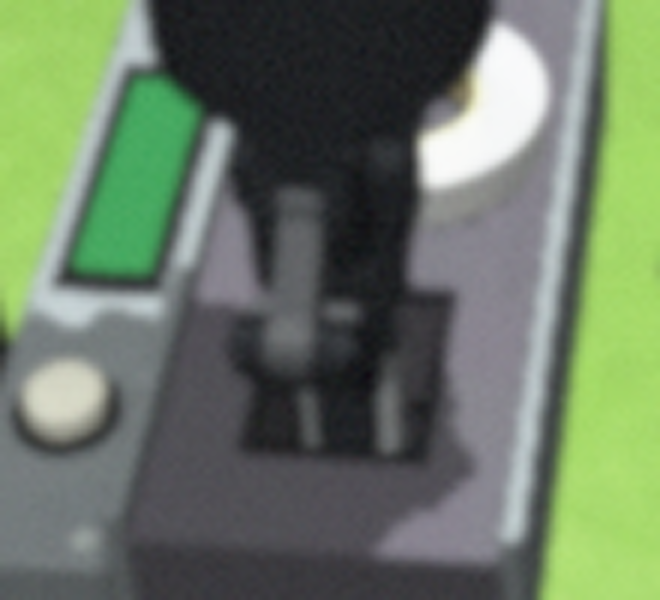

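>>> send_rows(deltas="0 0 -0.001 0; 0 0 -0.001 0")

```text
t: 10.35
eef_pos: [0.4743, -0.2712, 0.0373]
tool_rot: [0.0, 0.174, 0.985, 0.0]
contact_force: [-4.4, 2.9, 11.9]
gripper_width: 0.003
grasp_force: 5.7
```

>>> send_rows(deltas="0 0 -0.001 0; 0 0 -0.001 0")

```text
t: 10.55
eef_pos: [0.4743, -0.2712, 0.0378]
tool_rot: [-0.0, 0.174, 0.985, 0.0]
contact_force: [-2.0, 0.6, 3.8]
gripper_width: 0.001
grasp_force: 2.0
```

>>> send_rows(deltas="0 0 -0.0015 0; 0 0 -0.0015 0")

```text
t: 10.75
eef_pos: [0.4744, -0.2712, 0.0391]
tool_rot: [-0.0, 0.174, 0.985, 0.0]
contact_force: [-2.6, 1.1, 2.8]
gripper_width: 0.001
grasp_force: 1.6
```

>>> send_rows(deltas="0 0 -0.0015 0; 0 0 -0.0015 0")

```text
t: 10.95
eef_pos: [0.4747, -0.2713, 0.0406]
tool_rot: [0.0, 0.174, 0.985, -0.0]
contact_force: [-1.3, 0.9, 1.9]
gripper_width: 0.001
grasp_force: 1.1
```

>>> send_rows(deltas="0 0 -0.0015 0; 0 0 -0.0015 0")

```text
t: 11.15
eef_pos: [0.4748, -0.2714, 0.0421]
tool_rot: [0.0, 0.174, 0.985, -0.0]
contact_force: [-1.0, 0.4, 0.2]
gripper_width: 0.002
grasp_force: 0.7
```

>>> send_rows(deltas="0 0 -0.0015 0; 0 0 -0.0015 0")

```text
t: 11.35
eef_pos: [0.4748, -0.2713, 0.0436]
tool_rot: [0.0, 0.174, 0.985, -0.0]
contact_force: [0.1, -0.1, 0.2]
gripper_width: 0.002
grasp_force: 0.0
```

>>> send_rows(deltas="0 0 -0.015 0; 0 0 -0.035 0; 0 0 -0.065 0; 0 0 -0.1 0; 0 0 -0.1 0")

```text
t: 11.85
eef_pos: [0.4769, -0.2731, 0.1484]
tool_rot: [0.004, 0.174, 0.985, -0.001]
contact_force: [0.3, -0.3, -1.0]
gripper_width: -0.001
grasp_force: 0.0
```

```bash
python3 s.py; python3 k.py
```

```text
t 11.85 q [-0.1406  0.4561  0.708   1.9838 -0.3992  0.8336  2.0086] pos [ 0.4769 -0.2731  0.1484] F [ 0.2523 -0.3268 -0.9663] y azim deg 69.90329708112809 grip -0.0011105122824622044
scene reset_key_top 0.69 [ 0.4753 -0.2701  0.0552] box 0.02196290000000001 -0.04861319999999999 [309. 277.]
scene reset_key_top 0.61 [ 0.4743 -0.2728  0.035 ] box 0.021952700000000002 -0.05149249999999997 [310. 285.]
scene well_mouth 0.69 [ 0.4708 -0.2704  0.0524] box 0.017840599999999995 -0.05044289999999996 [308. 280.]
scene tape_roll 0.91 [ 0.5048 -0.1969  0.0513] box 0.024482600000000035 0.03026960000000003 [284. 248.]
scene key ray 70 [ 0.4767 -0.2698  0.032 ] box 0.023179444861544034 -0.04787439380034183 depth pt [ 0.4744 -0.2711  0.0357]
side reset_key_top 0.58 [ 0.4742 -0.2699  0.0338] box 0.02086120000000001 -0.04880379999999995 [238. 321.]
side well_mouth 0.7 [ 0.4769 -0.2751  0.0537] box 0.025185300000000004 -0.052757799999999994 [240. 313.]
side tape_roll 0.83 [ 0.5047 -0.1941  0.0507] box 0.02342550000000004 0.03286440000000003 [247. 274.]
side key ray 105 [ 0.4766 -0.2675  0.032 ] box 0.022290334947643136 -0.04573511087509063 depth pt [ 0.4759 -0.2727  0.0376]
side key ray 22 [ 0.487  -0.2981  0.032 ] box 0.04260262037950683 -0.07090083250162867 depth pt [ 0.4839 -0.3173  0.0541]
wrist reset_key_top 0.82 [ 0.4755 -0.2728  0.0344] box 0.023079499999999982 -0.05107969999999998 [275. 211.]
wrist well_mouth 0.89 [ 0.4748 -0.2696  0.0549] box 0.02132140000000001 -0.04831569999999999 [278. 217.]
wrist tape_roll 0.6 [ 0.507  -0.1956  0.0534] box 0.026101200000000015 0.032247100000000015 [386. 223.]
wrist key ray 351 [ 0.4746 -0.2705  0.032 ] box 0.02142827894538593 -0.0492772096072793 depth pt [ 0.4737 -0.2702  0.035 ]
```

Roll clear at y ≈ 32 mm, key up, arm free.

```bash
python3 -c "
from station import bot
print(bot.hand_in())"
```

```text
the job is handed in; nothing more can be done
None
```

I slid the white roll clear of the well (about 32 mm along the box's y), pressed the reset key its full 5 mm travel, let it spring back, retracted the arm clear and handed the job in; no verdict was returned.

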